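# Pass a jar of screws through a two-door pass box

## Robot

A 7-joint arm with a two-finger parallel gripper is mounted at the origin on a cart in front of the work surface, level with it; the furniture and walls round the work are solid. World frame = base frame: x ahead of the robot, y to its left, z up, the work surface at z = 0. Lengths are in mm, angles in rad, forces in N, time in s.
With the tool pointing down it reaches from about 350 to 900 mm from the base axis. Payload 19.9 kg.
Tool frame: the origin (TCP) lies on the centre line of the jaws, within the pads' length; the fingertips stand 19 mm ahead of it and the grasp point (between the pads) is the TCP; z points along the fingers, y is the line along which they close (so a half turn about z gives the same grasp; the last joint's range is limited). The gripper opens to 85 mm and grips with 20 to 120 N. Pads are 22 mm wide; open, the fingers measure 114 mm over their backs; the gripper's body (76 mm by 85 mm) begins 54 mm behind the grasp point. The pads swing forward as they close: fully open they stand 13 mm farther back than shut.
Start: joints at [1.292, 0.417, -0.01, 1.614, 0.005, 1.111, -0.053], TCP at [146.618, -607.541, 250.26] pointing down, gripper open.
Joint ranges: [-2.81, 2.81], [-0.39, 2.02], [-1.27, 1.25], [0.06, 2.57], [-1.19, 4.33], [0.19, 2], [-2.82, 2.82]. Speed limits (rad/s): [1.89, 1.89, 2.39, 2.39, 3.01, 3.01, 3.01].

## Interface

Orientations are given as a unit quaternion [w, x, y, z].
In Python, from plant import robot gives the robot as it stands.
- The arm moves only by the shell command python3 -m creep 'ROWS' [OPENING] [FORCE]. ROWS is JSON, a list of rows, each a list of 4 numbers: the shift along the tool's x, y, z in cm, then the turn about the tool's z in rad. In form: [[dx, dy, dz, roll], ...]. A call has exactly 5 rows; each row shifts and turns the commanded pose from where the row before left it, along the tool's axes as they then stand; what a row does not reach is not made up. A row lasts 1/10 s, in which the tool goes at most 50 mm and 8.59 degrees, less where a joint would pass 70% of its speed; a pose out of reach is approached as far as the arm can. A call is refused whole if a number of a shift passes 5 or a number of a turn 0.15, either way. A call with a gripper value outside its range is refused whole. OPENING is the closure, from -1 (fully open) to 1 (shut), set as the call begins (- or left out, the last holds). The fingers move at their own pace and stop on an object; FORCE is the grip in N (left out, the last holds). Time passes only in rows, so rows that do not move let the fingers close, or fill a call up. It gives the time, the measured TCP pose, the force, the opening and the grip force at its end, in the units of the state.
- robot.read_state(): the state, without advancing time (a new reading comes with each control period).
- robot.snapshot(name): name is "scene" or "side" or "wrist"; returns a dict with "pixels" (480x640x3 uint8, red, green, blue), "mtx" (3x3 intrinsics, pixels), "view" (4x4, takes a point from world to camera coordinates). Camera axes: x right, y up, looking along -z (the intrinsics and any distortion apply to the point x, -y, -z); pixel columns grow to the right and rows downward; lengths in mm; the calibration is good to about 2 mm. A picture is of the moment at which its call begins. There is no depth.
- robot.job_done(): hands the job in; it is judged then, once.
The state is a dict: "t": time; "q": joint angles; "qd": joint speeds; "effort": joint torques, N m; "tcp_pos": TCP position; "eef_rot": TCP orientation; "contact_force": force on the tool from outside, world axes, zero at the start; "ft_torque": the same for the moment, N m; "width": finger opening in mm; "grasp_force": force on a finger pad.
Only numpy, scipy, OpenCV 4.12 (cv2) and the standard library are available. Lean on these libraries where they do the work, as an engineer would, in place of code of your own. Each camera call takes 0.05 s, during which the arm holds its last target. There are 200 camera calls.

## Task

Pass the jar of screws through the two-door pass box into the clean tray: stand it in the middle of the box under the roof bar, let go of it and press the sprung outer door down until its catch holds it by itself, and only then swing the inner door wide open, take the jar out on that side, stand it in the clean tray and shut the inner door again. Never have both doors open at once, keep the jar upright throughout, and leave the other things on the bench where they are.

Things in the scene. Friction and masses are not known exactly. Their poses are not given: they have to be found in the camera images.
- jar: Jar of screws: clear round jar with a white lid, 47 mm in diameter over its whole height and 58 mm high, 0.12 kg give or take a third. Origin at the centre of its underside, z up along its axis. It can be gripped across its diameter anywhere, best about 50 mm above its underside, on any yaw.
- pass_box: Fixed tent-shaped box, clear walls, aluminium edges: 180 mm along its x, 170 mm along its y. Origin: centre of underside. Upright end walls at x = +-90 mm (170 mm clear width inside); the long sides, +y and -y, are doors leaning inward 37 deg from vertical. Floor 8 mm thick; sills at y = +-80 to 85 mm, 13 mm high. With a door open all between its sill and the roof bar is open.
- roof_bar (a point): Centre of the underside of the flat roof bar along the box's top: y = -15 to +15 mm, z = 104 to 111 mm, full length. It blocks an upright gripper at the middle; a tool leaning outward 38 to 45 deg, fingers closing along the box's x, grip point 50 mm up the jar, reaches it. The jar clears sill and roof bar when lowered or lifted about 46 mm out from the middle, then slides in or out level.
- middle (a point): Centre of the box floor, a square black 55 mm patch, 8 mm above the bench, right under the roof bar: the jar's place inside. Within 15 mm of it along the box's y and 35 mm along its x is the middle.
- outer_door (a joint): Sprung outer door, on the box's +y side: clear framed panel, hinged at its lower edge. Rad: 0 shut, 1.5 open (rises outward at 45 deg); starts open. Spring 0.35 N m when shut, 0.14 when open. A nose on its +x edge snaps past a sprung ball at 0.09 rad, needing 8 to 14 N on the door's top; past it the catch holds the door within 0.03 rad of shut; short of it the door springs open again.
- inner_door (a joint): Inner door, on the box's -y (clean) side: the same panel, hinged at its lower edge, no spring, no catch. Rad: 0 shut, 1.5 fully open (rises outward at 45 deg). Its weight keeps it shut or, once past upright (0.64 rad), drops it open to 1.5. Starts shut.
- outer_door_hinge (a point): Middle of the outer door's hinge line (along the box's x), 85 mm out from the box's middle on +y, 15 mm above the bench. The panel reaches 114 mm from here, 180 mm wide, 4 mm thick; shut, it runs up and inward, 37 deg from vertical.
- inner_door_hinge (a point): The same on the inner door, 85 mm out on -y, 15 mm above the bench.
- outer_door_top (a point): Point on the outer face of the outer door near its top edge, half way along x, 100 mm from the hinge line: where to press.
- inner_door_ear (a point): Centre of the inner door's ear, a tab in the panel's plane past the end wall on the box's -x (robot) side: x = -90 to -134 mm, 70 to 114 mm up from the hinge line, 5 mm thick; this point: x = -112 mm, 92 mm up. Closed fingertips set 10 mm down behind its top, beside the end wall, can sweep it outward; its top rises from 106 to 129 mm.
- clean_tray: Clean tray: fixed low open aluminium tray with a black mat, 120 x 130 mm, rim 10 mm high and 4 mm thick, inner floor 4 to 5 mm above the bench, standing on the inner door's side of the pass box. Origin at the centre of its underside.
- adapter: Bystander: white plug-in power adapter, 38 x 50 x 56 mm, stands beside the jar. Origin at the centre of its underside.
- tape: Bystander: roll of black tape lying flat, 58 mm across, 19 mm high. Origin at the centre of its underside.
- board: Bystander: small green circuit board, 63 x 45 x 11 mm, lying flat. Origin at the centre of its underside.
Not all that is in view belongs to the job. Of the things that look like the clean_tray, the largest one is meant.

How it is judged:
By the outcome, as a careful person would: the job done as asked, in the order asked, and still so for the second after the job is handed in, with the robot touching nothing.
It also fails if it takes over 72 s, if anything falls off the work surface, if the arm or the gripper's body presses on something with over 40 N, if the wrist force passes 120 N, or if a joint passes its speed limit or range.

## Working session

There is one attempt and no reset: what is moved stays moved. The work goes in short steps, Python scripts to look and compute and a shell command to move; the robot and the scene stay as the last step left them, time stands still between calls to the robot, and variables do not carry over. Pictures are saved under pics/ and viewed, at most 10 in all, crops included, and the job is handed in when it is done.

```bash
ls; mkdir -p pics; python3 - <<'E'
from plant import robot
import cv2,numpy as np
s=robot.read_state();print(s['t'],s['tcp_pos'],s['eef_rot'],s['width'])
for n in("scene","side"):
    d=robot.snapshot(n);cv2.imwrite(f"pics/{n}0.png",d["pixels"][:,:,::-1]);np.savez(f"pics/{n}0.npz",**d)
    V=d['view'];print(n,d.keys(),d['mtx'].round(1).tolist(),(-V[:3,:3].T@V[:3,3]).round(0), V[2,:3].round(2))
E
```

```text
pics
0.0 [ 146.5617924  -607.22114552  249.64221127] [-6.35765495e-04  9.92996580e-01  1.18141337e-01 -1.10914872e-04] 85.61195811231751
scene dict_keys(['pixels', 'mtx', 'view']) [[605.0, 0.0, 314.4], [0.0, 605.0, 227.4], [0.0, 0.0, 1.0]] [-424.  657. 1411.] [-0.55  0.38  0.74]
side dict_keys(['pixels', 'mtx', 'view']) [[481.2, 0.0, 324.6], [0.0, 481.2, 235.9], [0.0, 0.0, 1.0]] [  479. -1040.   704.] [-0.09 -0.86  0.51]
```

View pics/scene0.png

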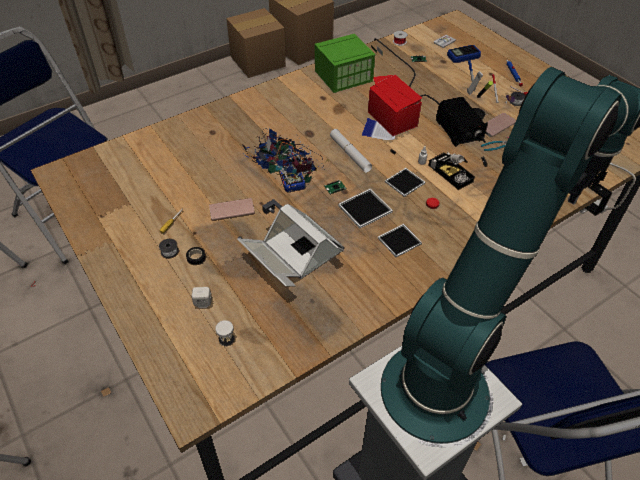

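View pics/side0.png

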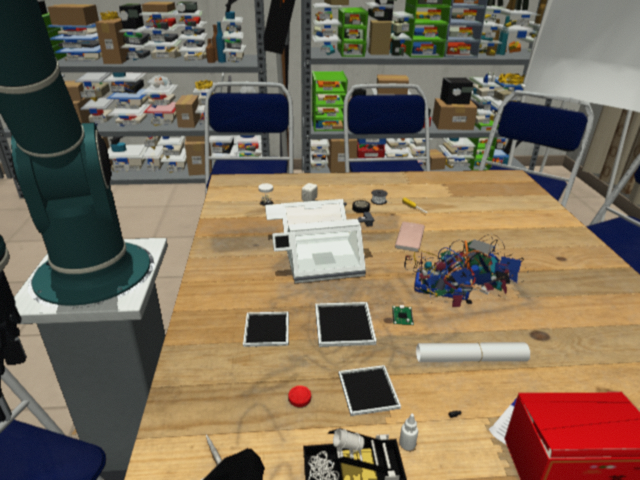

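The scene view shows the jar at (225,332), the adapter at (202,297), tape at (196,255) with a grey spool at (168,248), and the box around (297,245) with its outer door open towards the jar. There are three tray candidates, at (365,207), (404,181) and (400,240). The first looks largest, which fits the description, so I'll confirm it in a crop.

```bash
cat > h.py <<'E'
import numpy as np,cv2
from plant import robot
def load(n): return dict(np.load(f"pics/{n}.npz"))
def ray(d,u,v):
    V=d['view'];R=V[:3,:3];c=-R.T@V[:3,3]
    p=np.linalg.solve(d['mtx'],[u,v,1.]);return c,R.T@np.array([p[0],-p[1],-p[2]])
def onz(d,u,v,z):
    c,r=ray(d,u,v);return c+r*(z-c[2])/r[2]
def proj(d,P):
    p=d['view'][:3,:3]@np.asarray(P,float)+d['view'][:3,3];q=d['mtx']@np.array([p[0],-p[1],-p[2]]);return q[:2]/q[2]
def tri(d1,uv1,d2,uv2):
    A=[];b=[]
    for d,uv in((d1,uv1),(d2,uv2)):
        c,r=ray(d,*uv);r=r/np.linalg.norm(r);M=np.eye(3)-np.outer(r,r);A.append(M);b.append(M@c)
    return np.linalg.lstsq(np.vstack(A),np.hstack(b),rcond=None)[0]
E
python3 - <<'E'
from h import *
for n in("scene0","side0"):
    d=load(n);im=d['pixels'];g=im.max(2)
    m=(g<60).astype(np.uint8)
    cs,_=cv2.findContours(m,cv2.RETR_EXTERNAL,2)
    for c in cs:
        a=cv2.contourArea(c);(u,v),wh,an=cv2.minAreaRect(c)
        if a>60 and 120<v<420 and 150<u<460: 
            bx=np.array([onz(d,*p,5)[:2] for p in cv2.boxPoints(((u,v),wh,an))])
            hull=cv2.approxPolyDP(c,5,True)[:,0]
            print(n,'dark',a,(round(u),round(v)),onz(d,u,v,5).round(),[onz(d,*map(float,p),5)[:2].round().tolist() for p in hull] if len(hull)<6 else len(hull))
    hsv=cv2.cvtColor(im,cv2.COLOR_RGB2HSV)
    w=((hsv[...,1]<40)&(hsv[...,2]>140)).astype(np.uint8)
    cs,_=cv2.findContours(w,cv2.RETR_EXTERNAL,2)
    for c in cs:
        a=cv2.contourArea(c);(u,v),wh,an=cv2.minAreaRect(c)
        if a>60 and 170<v<360 and 180<u<420: print(n,'white',a,(round(u,1),round(v,1)),np.round(wh),cv2.boundingRect(c),onz(d,u,v,58).round())
d=load('scene0');cv2.imwrite('pics/c1.png',cv2.resize(d['pixels'][160:350,180:440,::-1],None,fx=3,fy=3,interpolation=cv2.INTER_CUBIC))
d=load('side0');cv2.imwrite('pics/c2.png',cv2.resize(d['pixels'][170:350,235:435,::-1],None,fx=3,fy=3,interpolation=cv2.INTER_CUBIC))
E
```

```text
scene0 dark 61.5 (423, 418) [-43.  74.   5.] 8
scene0 dark 255.5 (196, 256) [729. 304.   5.] [[761.0, 313.0], [712.0, 331.0], [692.0, 301.0], [746.0, 277.0]]
scene0 dark 254.0 (169, 248) [801. 359.   5.] [[837.0, 347.0], [825.0, 379.0], [765.0, 368.0], [778.0, 338.0]]
scene0 dark 213.0 (303, 245) [585.  14.   5.] [[612.0, -9.0], [607.0, 42.0], [557.0, 38.0], [562.0, -12.0]]
scene0 dark 525.0 (400, 240) [ 436. -245.    5.] [[471.0, -287.0], [476.0, -204.0], [398.0, -199.0], [397.0, -286.0]]
scene0 dark 781.0 (365, 207) [ 607. -241.    5.] [[656.0, -299.0], [655.0, -185.0], [556.0, -183.0], [555.0, -294.0]]
scene0 dark 398.5 (405, 181) [ 629. -425.    5.] [[669.0, -464.0], [664.0, -382.0], [586.0, -387.0], [593.0, -471.0]]
scene0 dark 760.0 (451, 170) [ 582. -591.    5.] 6
scene0 dark 740.5 (286, 159) [ 944. -151.    5.] 22
scene0 white 174.0 (224.0, 327.5) [13. 16.] (216, 321, 17, 14) [424. 365.  58.]
scene0 white 146.0 (200.0, 292.0) [10. 16.] (192, 287, 17, 11) [562. 365.  58.]
scene0 white 836.0 (268.2, 257.8) [69. 16.] (238, 239, 60, 47) [561. 147.  58.]
scene0 white 757.0 (289.2,
[... 403 characters left out ...]
. -239.    5.] [[557.0, -181.0], [555.0, -290.0], [659.0, -291.0], [658.0, -184.0]]
side0 dark 100.0 (282, 241) [476. 112.   5.] [[492.0, 141.0], [460.0, 137.0], [460.0, 94.0], [493.0, 92.0]]
side0 dark 67.0 (360, 208) [728. 302.   5.] [[708.0, 331.0], [716.0, 276.0], [748.0, 281.0], [756.0, 329.0]]
side0 white 144.0 (265.5, 328.5) [33. 45.] (243, 312, 46, 34) [ 440. -306.   58.]
side0 white 2158.0 (345.0, 322.6) [41. 59.] (315, 302, 61, 43) [ 600. -299.   58.]
side0 white 5504.0 (314.9, 237.2) [75. 93.] (265, 199, 100, 78) [563.  41.  58.]
side0 white 67.0 (265.5, 187.0) [ 6. 13.] (259, 184, 14, 7) [430. 359.  58.]
side0 white 67.0 (309.4, 187.4) [13.  8.] (303, 183, 14, 9) [568. 350.  58.]
```

View pics/c1.png

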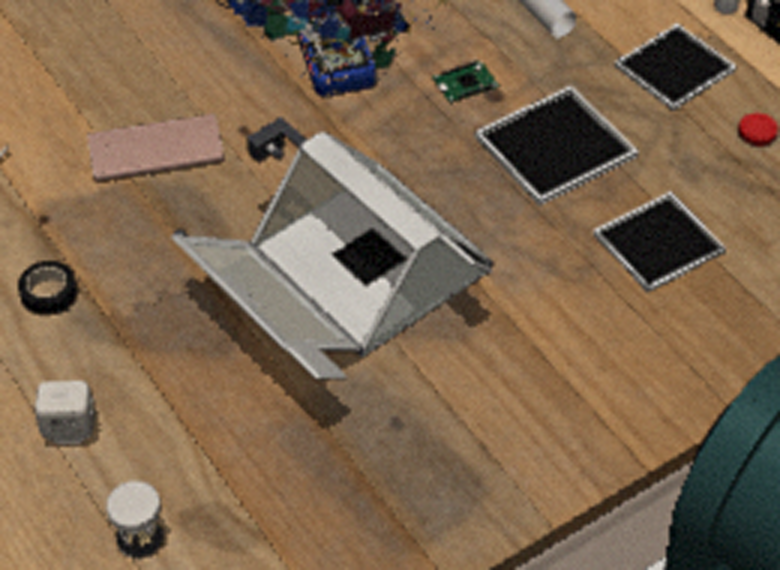

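View pics/c2.png

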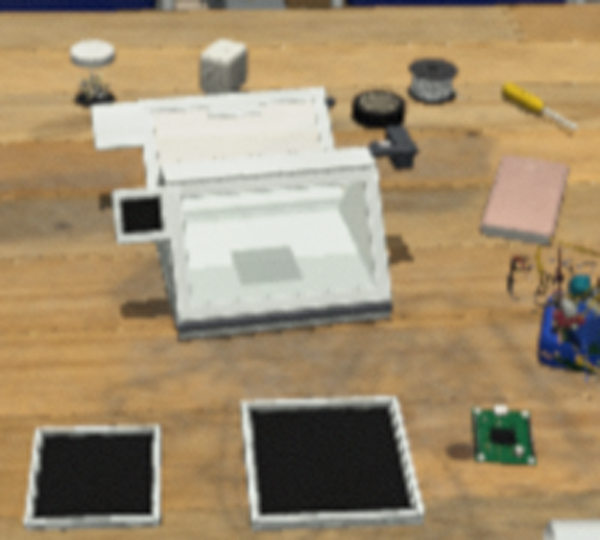

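The crop confirms the tray at scene pixel (365,207) is clearly the largest, about 102 x 112 mm inside against roughly 78 x 82 mm for the other two. That makes it the clean tray, at about (608,-240). Next I'll refine the box yaw and centre and the jar position, then roll the tool in line with the box.

```bash
python3 - <<'E'
from h import *
a=load('scene0');b=load('side0')
A=lambda u,v:(180+u/3,160+v/3)
B=lambda u,v:(235+u/3,170+v/3)
print('patch',onz(a,303,245,8).round(1))
g=[onz(a,*A(*p),111)[:2] for p in((303,147),(322,133),(440,237),(415,252))]
print('roof scene',np.round(g),'ctr',np.mean(g,0).round(1))
v=g[1]-g[2];w=g[0]-g[3];print('yaw',np.degrees([np.arctan2(v[1],v[0]),np.arctan2(w[1],w[0])]))
f=[onz(b,*B(*p),0)[:2] for p in((182,337),(392,318))];v=f[1]-f[0];print('front bottom',np.round(f),np.linalg.norm(v),np.degrees(np.arctan2(v[1],v[0])))
r=[onz(b,*B(*p),104)[:2] for p in((162,183),(378,165))];v=r[1]-r[0];print('bar front',np.round(r),np.degrees(np.arctan2(v[1],v[0])))
lt=tri(a,A(134,497),b,B(92,49));print('lid',lt.round(1),onz(a,*A(134,497),58).round(1),onz(b,*B(92,49),58).round(1))
E
python3 -m creep '[[0,0,0,-0.14],[0,0,0,-0.14],[0,0,0,-0.14],[0,0,0,-0.14],[0,0,0,-0.14]]' -1 40
python3 -m creep '[[0,0,0,-0.14],[0,0,0,-0.14],[0,0,0,-0.14],[0,0,0,-0.14],[0,0,0,-0.15]]'
```

```text
patch [581.5  14.9   8. ]
roof scene [[662.  39.]
 [667.  13.]
 [489.  -6.]
 [487.  24.]] ctr [576.1  17.6]
yaw [6.17572539 4.93685928]
front bottom [[508. -76.]
 [685. -60.]] 177.96028787492247 5.242731624111324
bar front [[495.  -3.]
 [679.  18.]] 6.453947435627146
lid [429.1 361.4  58.5] [428.1 361.1  58. ] [430.  364.1  58. ]
t: 0.6
tcp_pos: [146.6, -607.4, 249.9]
eef_rot: [-0.0, 0.891, 0.454, 0.0]
contact_force: [-0.1, -0.3, -0.4]
width: 85.3
grasp_force: 0.0
t: 1.1
tcp_pos: [146.6, -607.4, 249.9]
eef_rot: [-0.0, 0.678, 0.735, 0.0]
contact_force: [-0.3, 0.3, -0.2]
width: 85.6
grasp_force: 0.0
```

```bash
python3 -m creep '[[0,3,0,0],[0,5,0,0],[0,5,0,0],[0,5,0,0],[1,5,0,0]]'
python3 -m creep '[[1.5,4.5,0,0],[2.5,4,0,0],[3.5,3,0,0],[4.5,1.5,0,0],[5,0,0,0]]'
python3 -m creep '[[5,0,0,0],[5,0,0,0],[5,0,0,0],[5,0,0,0],[5,0,0,0]]'
python3 -m creep '[[5,0,0,0],[5,0,0,0],[5,0,0,0],[5,0,0,0],[5,0,0,0]]'
python3 -m creep '[[5,0,0,0],[5,0,0,0],[5,0,0,0],[4,0,0,0],[2,0,0,0]]'
python3 - <<'E'
from h import *
d=robot.snapshot("wrist");np.savez("pics/w1.npz",**d);cv2.imwrite("pics/w1.png",d['pixels'][:,:,::-1])
s=robot.read_state();print(s['tcp_pos'].round(1) if hasattr(s['tcp_pos'],'round') else s['tcp_pos'],s['q'])
E
```

```text
t: 1.6
tcp_pos: [375.8, -580.4, 249.6]
eef_rot: [-0.0, 0.68, 0.733, -0.0]
contact_force: [-0.7, 0.4, -0.9]
width: 85.2
grasp_force: 0.0
t: 2.1
tcp_pos: [492.6, -398.4, 249.3]
eef_rot: [-0.0, 0.679, 0.734, 0.001]
contact_force: [1.0, -0.1, 0.5]
width: 85.4
grasp_force: 0.0
t: 2.6
tcp_pos: [471.3, -149.8, 250.2]
eef_rot: [-0.0, 0.68, 0.733, -0.0]
contact_force: [1.4, 0.7, 0.2]
width: 85.4
grasp_force: 0.0
t: 3.1
tcp_pos: [452.3, 99.3, 250.4]
eef_rot: [0.0, 0.68, 0.733, -0.0]
contact_force: [1.8, -0.4, -1.0]
width: 85.5
grasp_force: 0.0
t: 3.6
tcp_pos: [435.7, 310.4, 250.2]
eef_rot: [-0.001, 0.679, 0.735, 0.0]
contact_force: [0.5, 0.0, -0.3]
width: 85.6
grasp_force: 0.0
[435.3 312.  250.2] [-0.0391947   0.34746994 -0.77916793  1.81696991  0.27125818  1.08716166
 -0.83529856]
```

View pics/w1.png

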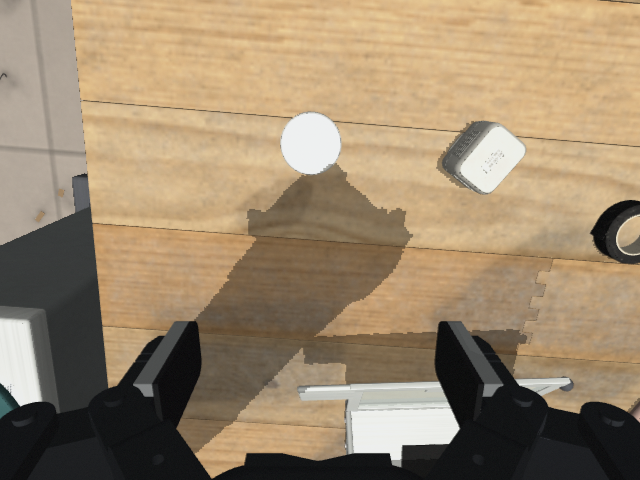

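The wrist view shows the jar lid at (311,143), the adapter at (485,157) and the open outer door's top edge near row 385.

```bash
python3 - <<'E'
from h import *
d=load('w1');m=(d['pixels'].min(2)>200).astype(np.uint8)[90:200,250:370]
c=max(cv2.findContours(m,0,2)[0],key=cv2.contourArea);(u,v),r=cv2.minEnclosingCircle(c);M=cv2.moments(c);u=M['m10']/M['m00']+250;v=M['m01']/M['m00']+90
P=onz(d,u,v,58);s=robot.read_state();t=np.array(s['tcp_pos']);q=s['eef_rot']
from scipy.spatial.transform import Rotation as R
T=R.from_quat([q[1],q[2],q[3],q[0]]).as_matrix()
print(u,v,r,P.round(1),'tool shift mm',(T.T@(P-t)).round(1)); print('diam',2*r*np.linalg.norm(onz(d,u+1,v,58)-P))
for u,v in((299,392),(566,382)): print('door top',onz(d,u,v,95).round(1))
E
```

```text
310.1496129656507 142.71643686502176 30.594640731811523 [425.3 364.6  58. ] tool shift mm [ 52.8  -5.6 192.3]
diam 45.92404770556239
door top [431.1 169.6  95. ]
door top [645.  196.3  95. ]
```

```bash
python3 -m creep '[[3,-0.3,2,0],[3,-0.25,4,0],[0,0,5,0],[0,0,4,0],[0,0,2.5,0]]' -1 40
python3 -m creep '[[0,0,1.5,0],[0,0,0.6,0],[0,0,0,0],[0,0,0,0],[0,0,0,0]]' 
python3 -m creep '[[0,0,0,0],[0,0,0,0],[0,0,0,0],[0,0,0,0],[0,0,0,0]]' 1 40
```

```text
t: 4.15
tcp_pos: [425.8, 365.4, 72.1]
eef_rot: [-0.0, 0.68, 0.734, -0.002]
contact_force: [0.9, 0.4, 0.5]
width: 85.5
grasp_force: 0.0
t: 4.65
tcp_pos: [427.6, 366.7, 55.5]
eef_rot: [0.0, 0.68, 0.733, 0.001]
contact_force: [0.2, 0.2, 0.8]
width: 85.2
grasp_force: 0.0
t: 5.15
tcp_pos: [427.2, 366.4, 55.0]
eef_rot: [0.0, 0.68, 0.733, 0.0]
contact_force: [-2.0, -2.9, 11.2]
width: 44.7
grasp_force: 39.6
```

```bash
python3 -m creep '[[0,0,-2,0],[0,0,-4,0],[0,0,-5,0],[0,0,-5,0],[-1,1,-3,0]]'
python3 -m creep '[[-3,3,0,0],[-3,3,0,0],[-3,3,0,0],[-2,2,0,0],[0,1,0,0]]'
python3 -m creep '[[0,0,0,0],[0,0,0,0],[0,0,0,0],[0,0,0,0],[0,0,0,0]]'
python3 - <<'E'
from h import *
d=robot.snapshot("wrist");np.savez("pics/w2.npz",**d);cv2.imwrite("pics/w2.png",d['pixels'][:,:,::-1])
E
```

```text
t: 5.65
tcp_pos: [436.8, 358.9, 248.2]
eef_rot: [0.0, 0.679, 0.734, 0.002]
contact_force: [0.3, 0.4, -1.3]
width: 45.0
grasp_force: 41.9
t: 6.15
tcp_pos: [568.1, 252.8, 243.8]
eef_rot: [0.0, 0.682, 0.732, -0.001]
contact_force: [-1.0, 0.2, -1.6]
width: 44.5
grasp_force: 41.9
t: 6.65
tcp_pos: [565.3, 256.9, 244.5]
eef_rot: [0.0, 0.679, 0.734, 0.0]
contact_force: [0.7, 0.4, -2.1]
width: 44.8
grasp_force: 41.9
```

View pics/w2.png

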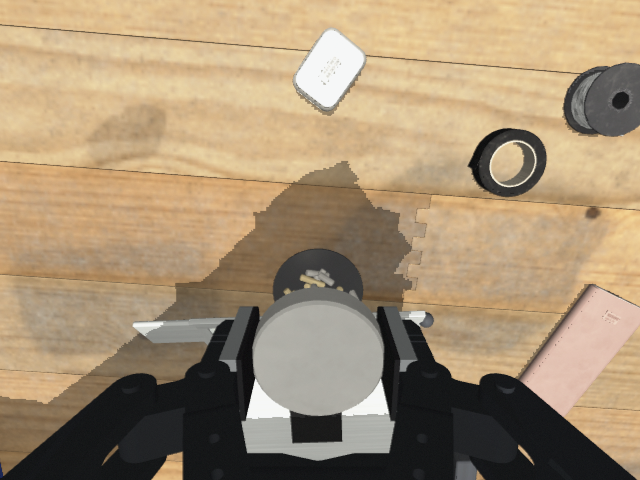

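The wrist view shows the jar held squarely, centred at (318,352). The black patch is visible at cols 291-342, rows 412-442.

```bash
python3 - <<'E'
from h import *
d=load('w2');g=d['pixels']
m=(g.max(2)<50).astype(np.uint8)[408:446,282:352]
for v in(414,420,426,432,438): 
    c=np.where(g[v,275:360].max(1)<50)[0]+275
    print(v,c.min(),c.max(),onz(d,c.min()-.5,v,8)[:2].round(1),onz(d,c.max()+.5,v,8)[:2].round(1)) if len(c) else print(v)
for u in(300,330): 
    c=np.where(g[380:470,u].max(1)<50)[0]+380;print(u,c.min(),c.max())
# door free edge, and hinge: print bright door edge
for u in(140,200,415):
    col=g[300:345,u].astype(int).min(1);print(u,(np.where(col>150)[0]+300)[[0,-1]] if (col>150).any() else None)
s=load('side0');q=[onz(s,235+u/3,170+v/3,8)[:2].round(1).tolist() for u,v in((231,250),(292,246),(302,280),(242,286))];print('side patch',q,np.mean(q,0))
for P in((581.5,15),): print(proj(d,[*P,8]))
E
```

```text
414 291 340 [553.6  22.2] [607.1  26.3]
420 291 340 [554.   14.3] [607.8  18.4]
426 292 340 [555.5   6.3] [608.6  10.4]
432 292 341 [556.   -1.8] [610.4   2.4]
438 293 341 [557.5  -9.9] [611.2  -5.8]
300 414 469
330 415 469
140 [322 332]
200 [321 323]
415 [311 322]
side patch [[556.2, 41.0], [611.2, 44.5], [614.2, -10.4], [561.8, -16.5]] [585.85  14.65]
[315.95094233 421.03085429]
```

```bash
python3 -m creep '[[-2,0,0,-0.02],[-4,0,0,0],[-4,0,0,0],[-4,-0.4,0,0],[-3,-0.3,0,0]]'
python3 -m creep '[[-2,0,1,0],[-0.3,0,3,0],[0,0,3,0],[0,0,2,0],[0,0,1,0]]'
python3 -m creep '[[0,0,0,0],[0,0,0,0],[0,0,0,0],[0,0,0,0],[0,0,0,0]]'
```

```text
t: 7.2
tcp_pos: [574.6, 84.0, 244.3]
eef_rot: [0.0, 0.673, 0.74, -0.0]
contact_force: [0.4, 0.3, -1.7]
width: 45.0
grasp_force: 41.9
t: 7.7
tcp_pos: [576.1, 63.7, 142.7]
eef_rot: [-0.001, 0.672, 0.74, -0.001]
contact_force: [-0.6, -0.7, -0.8]
width: 44.9
grasp_force: 41.9
t: 8.2
tcp_pos: [577.1, 63.7, 144.9]
eef_rot: [0.0, 0.672, 0.74, 0.0]
contact_force: [1.0, 0.1, -0.9]
width: 44.8
grasp_force: 41.9
```

```bash
python3 -m creep '[[0,0,1.5,0],[0,0,2.5,0],[0,0,2,0],[0,0,1,0],[0,0,0.6,0]]'
python3 -m creep '[[0,0,0.3,0],[0,0,0.1,0],[0,0,0,0],[0,0,0,0],[0,0,0,0]]'
python3 - <<'E'
from h import *
for n in("scene","side"):
    d=robot.snapshot(n);np.savez(f"pics/{n}3.npz",**d)
    if n=='scene': a=cv2.resize(d['pixels'][190:300,220:360,::-1],(560,440))
    else: b=cv2.resize(d['pixels'][180:290,250:390,::-1],(560,440))
cv2.imwrite("pics/i3.png",cv2.resize(np.hstack([a,b]),(800,314)))
E
```

```text
t: 8.7
tcp_pos: [576.5, 63.8, 67.2]
eef_rot: [-0.001, 0.672, 0.74, -0.0]
contact_force: [-0.5, -0.0, -0.9]
width: 45.0
grasp_force: 41.9
t: 9.2
tcp_pos: [577.1, 63.7, 64.8]
eef_rot: [0.0, 0.672, 0.74, 0.0]
contact_force: [-0.8, 0.3, -0.8]
width: 44.6
grasp_force: 41.9
```

View pics/i3.png

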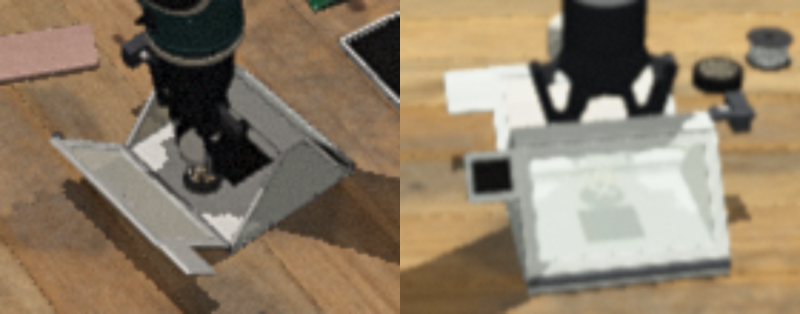

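The jar is inside the box about 2 mm above the floor, with no contact on the sill or bar. I'll slide it in, set it down and release it.

```bash
python3 -m creep '[[-0.5,0,0,0],[-0.6,0,0,0],[-0.5,0,0,0],[-0.3,0,0.1,0],[0,0,0.1,0]]'
python3 -m creep '[[-0.2,0,0,0],[0,0,0,0],[0,0,0,0],[0,0,0,0],[0,0,0,0]]'
```

```text
t: 9.8
tcp_pos: [578.8, 46.9, 62.9]
eef_rot: [-0.001, 0.672, 0.741, 0.001]
contact_force: [-5.9, 12.2, 22.8]
width: 44.9
grasp_force: 44.3
t: 10.3
tcp_pos: [578.9, 46.8, 63.1]
eef_rot: [-0.001, 0.671, 0.742, 0.002]
contact_force: [-4.8, 22.4, 6.9]
width: 44.8
grasp_force: 42.2
```

The finger linkage touches the roof bar before the jar reaches the middle, as the task warned, so the tool has to lean. I'll set the jar down here and release it clear of the bar. Then I'll find out how the arm treats out-of-reach poses, since rows cannot command tilt directly.

```bash
python3 -m creep '[[0.2,0,0,0],[0.1,0,0,0],[0,0,0,0],[0,0,0,0],[0,0,0,0]]'
python3 -m creep '[[0,0,0,0],[0,0,0,0],[0,0,0,0],[0,0,0,0],[0.3,0,-0.5,0]]' -1
python3 -m creep '[[0,0,-2,0],[0,0,-4,0],[0,0,-5,0],[0,0,-5,0],[0,0,-4,0]]'
python3 -m creep '[[-2,-1.5,0,0],[-3.8,-3.1,0,0],[-3.8,-3.1,0,0],[-3.8,-3.1,0,0],[-3.8,-3.1,0,0]]'
python3 -m creep '[[-3.8,-3.1,0,0],[-3.8,-3.1,0,0],[-3.8,-3.1,0,0],[-3.8,-3.1,0,0],[-3.8,-3.1,0,0]]'
python3 -m creep '[[-3.8,-3.1,0,0],[-3.8,-3.1,0,0],[-3.8,-3.1,0,0],[-3.8,-3.1,0,0],[-3.8,-3.1,0,0]]'
python3 -c "
from plant import robot;print(robot.read_state()['q'])"
```

```text
t: 10.8
tcp_pos: [578.8, 47.2, 63.0]
eef_rot: [-0.0, 0.672, 0.741, 0.001]
contact_force: [-3.2, 7.7, 7.6]
width: 45.1
grasp_force: 42.9
t: 11.3
tcp_pos: [578.2, 48.0, 67.0]
eef_rot: [-0.0, 0.673, 0.74, -0.0]
contact_force: [-1.3, -0.3, -0.9]
width: 85.7
grasp_force: 0.0
t: 11.8
tcp_pos: [578.4, 49.1, 270.7]
eef_rot: [0.001, 0.672, 0.74, 0.001]
contact_force: [-0.2, -0.3, -0.9]
width: 85.4
grasp_force: 0.0
t: 12.3
tcp_pos: [455.1, -137.0, 267.8]
eef_rot: [0.0, 0.672, 0.74, 0.0]
contact_force: [1.4, 0.0, -0.1]
width: 85.6
grasp_force: 0.0
t: 12.8
tcp_pos: [319.0, -341.1, 268.0]
eef_rot: [0.0, 0.672, 0.74, -0.0]
contact_force: [1.1, -0.4, -0.2]
width: 85.5
grasp_force: 0.0
t: 13.3
tcp_pos: [183.0, -545.1, 267.9]
eef_rot: [0.0, 0.672, 0.74, -0.0]
contact_force: [0.6, -0.3, 0.3]
width: 85.5
grasp_force: 0.0
[ 1.44117449  0.32735142 -0.30796869  1.71407775  0.10887953  1.11635196
  1.19680721]
```

```bash
python3 -m creep '[[-3.8,-3.1,0,0],[-4,-2.5,0,0],[-5,0,0,0],[-5,0,0,0],[-5,0,0,0]]'
for i in 1 2 3; do python3 -m creep '[[-5,0,0,0],[-5,0,0,0],[-5,0,0,0],[-5,0,0,0],[-5,0,0,0]]'|egrep 'tcp|eef|t:'; done
python3 -c "
from plant import robot;print(robot.read_state()['q'])"
```

```text
t: 13.8
tcp_pos: [150.0, -775.5, 267.9]
eef_rot: [0.0, 0.673, 0.74, -0.0]
contact_force: [0.2, 0.0, 1.4]
width: 85.6
grasp_force: 0.0
t: 14.3
tcp_pos: [159.0, -915.7, 268.5]
eef_rot: [0.005, 0.677, 0.736, 0.0]
t: 14.8
tcp_pos: [175.5, -954.8, 244.4]
eef_rot: [0.04, 0.659, 0.751, -0.033]
t: 15.3
tcp_pos: [171.5, -1005.7, 240.5]
eef_rot: [0.102, 0.654, 0.745, -0.085]
[ 1.3540615   1.32037204  0.68116794  0.05701684 -0.66606029  1.51085295
  1.5206345 ]
```

Overreaching does tilt the tool: about 15° now, with the fingers towards -y, which is the outward lean the outer side needs. I'll continue to about 40°.

```bash
cat > st.py <<'E'
from plant import robot
from scipy.spatial.transform import Rotation as R
import numpy as np
s=robot.read_state();q=s['eef_rot'];T=R.from_quat([q[1],q[2],q[3],q[0]]).as_matrix()
print('t',round(s['t'],2),'tcp',np.round(s['tcp_pos'],1),'X',T[:,0].round(3),'Y',T[:,1].round(3),'Z',T[:,2].round(3),'tilt',np.degrees(np.arccos(-T[2,2])).round(1),'q',np.round(s['q'],2),'F',np.round(s['contact_force'],1),'w',round(s['width'],1),round(s['grasp_force'],1))
E
python3 st.py
for i in 1 2 3; do python3 -m creep '[[-4.5,0,1.5,0],[-4.5,0,1.5,0],[-4.5,0,1.5,0],[-4.5,0,1.5,0],[-4.5,0,1.5,0]]'>/dev/null; python3 st.py; done
```

```text
t 15.3 tcp [  171.5 -1005.7   240.5] X [-0.124  0.957 -0.263] Y [0.992 0.13  0.007] Z [ 0.04  -0.26  -0.965] tilt 15.2 q [ 1.35  1.32  0.68  0.06 -0.67  1.51  1.52] F [-0.3  0.5 -0.6] w 85.3 0.0
t 15.8 tcp [  172.2 -1058.2   202.8] X [-0.116  0.908 -0.403] Y [0.991 0.132 0.012] Z [ 0.064 -0.399 -0.915] tilt 23.8 q [ 1.36  1.38  0.9   0.06 -0.89  1.31  1.54] F [ 0.2 -0.4  0.8] w 85.7 0.0
t 16.3 tcp [  172.5 -1099.5   205.8] X [-0.105  0.839 -0.534] Y [0.991 0.134 0.016] Z [ 0.085 -0.528 -0.845] tilt 32.3 q [ 1.37  1.4   0.97  0.06 -0.97  1.14  1.55] F [ 0.4 -0.   0.3] w 85.5 0.0
t 16.8 tcp [  172.1 -1131.    242.6] X [-0.092  0.755 -0.649] Y [0.991 0.135 0.018] Z [ 0.101 -0.642 -0.76 ] tilt 40.5 q [ 1.37  1.39  1.    0.06 -1.    1.01  1.55] F [ 0.3  0.2 -0.7] w 85.4 0.0
```

Tilt is 40.5° in the right direction. Two more rows will bring it to about 43°, then I'll work out the return path to the jar.

```bash
python3 -m creep '[[-4.5,0,1.5,0],[-4.5,0,1.5,0],[0,0,0,0.015],[0,0,0,0.015],[0,0,0,0]]'>/dev/null; python3 st.py
cat > to.py <<'E'
import sys,json
from st import *
C=np.array([582,15,0.]);b=np.radians(5.7);B=np.array([[np.cos(b),-np.sin(b),0],[np.sin(b),np.cos(b),0],[0,0,1]])
p=np.array(s['tcp_pos']);print('box',(B.T@(p-C)).round(1))
for a in sys.argv[1:]:
    k=a[0]=='b';w=np.array(json.loads(a.lstrip('b')));w=C+B@w if k else w
    d=T.T@(w-p)/10;print(a,'tool cm',d.round(2),'len',np.linalg.norm(d).round(1));p=w
E
python3 to.py '[300,-700,330]' '[560,180,330]' 'b[-5,70,140]' | grep -v '^t '
```

```text
t 17.3 tcp [  171.7 -1140.2   263.1] X [-0.055  0.725 -0.687] Y [0.993 0.114 0.04 ] Z [ 0.107 -0.679 -0.726] tilt 43.4 q [ 1.37  1.38  1.01  0.06 -1.01  0.97  1.52] F [0.3 0.3 0.2] w 85.7 0.0
box [ -523.  -1108.7   263.1]
[300,-700,330] tool cm [ 26.61  18.   -33.39] len 46.3
[560,180,330] tool cm [ 62.36  35.8  -57.01] len 91.8
b[-5,70,140] tool cm [ 6.04 -0.84 20.41] len 21.3
```

```bash
for i in 1 2; do python3 -m creep '[[2.7,1.8,-3.3,0],[2.7,1.8,-3.3,0],[2.7,1.8,-3.3,0],[2.7,1.8,-3.3,0],[2.7,1.8,-3.3,0]]'>/dev/null;done
python3 st.py
for i in 1 2; do python3 -m creep '[[3.2,1.8,-3,0],[3.2,1.8,-3,0],[3.2,1.8,-3,0],[3.2,1.8,-3,0],[3.2,1.8,-3,0]]'>/dev/null;done
python3 to.py '[560,180,330]'
```

```text
t 18.3 tcp [ 272.6 -814.9  321.9] X [-0.053  0.713 -0.699] Y [0.993 0.112 0.039] Z [ 0.107 -0.692 -0.714] tilt 44.4 q [ 0.48  0.73  1.07  1.55 -0.99  0.52  1.97] F [ 1.6 -0.5  0.2] w 85.7 0.0
t 19.3 tcp [ 366.3 -478.9  317.5] X [-0.053  0.737 -0.674] Y [0.995 0.099 0.031] Z [ 0.089 -0.669 -0.738] tilt 42.4 q [-0.46  0.22  1.23  2.08  0.6   0.49  0.33] F [-0.5  1.1 -0.9] w 85.5 0.0
box [-263.7 -470.   317.5]
[560,180,330] tool cm [ 46.68  25.83 -43.26] len 68.7
```

```bash
for i in 1 2 3; do python3 -m creep '[[3.2,1.8,-3,0],[3.2,1.8,-3,0],[3.2,1.8,-3,0],[3.2,1.8,-3,0],[3.2,1.8,-3,0]]'>/dev/null; python3 st.py;done
python3 to.py '[560,180,330]'|grep -v '^t '
```

```text
t 19.8 tcp [ 431.8 -258.3  323.1] X [-0.054  0.74  -0.67 ] Y [0.994 0.101 0.032] Z [ 0.091 -0.665 -0.742] tilt 42.1 q [-0.98  0.01  1.09  2.14  0.87  1.   -0.3 ] F [ 1.2 -0.3  0.2] w 85.6 0.0
t 20.3 tcp [499.2 -31.2 329.3] X [-0.054  0.74  -0.671] Y [0.995 0.1   0.03 ] Z [ 0.089 -0.665 -0.741] tilt 42.2 q [-1.15  0.26  0.9   1.94  0.57  1.21 -0.43] F [ 0.5 -0.5  0.3] w 85.1 0.0
t 20.8 tcp [566.7 195.9 335.6] X [-0.055  0.739 -0.671] Y [0.995 0.1   0.03 ] Z [ 0.089 -0.666 -0.741] tilt 42.2 q [-1.17  0.58  0.75  1.51  0.31  1.45 -0.45] F [-0.1 -0.2  1.2] w 85.4 0.0
box [  2.7 181.6 335.6]
[560,180,330] tool cm [-0.77 -0.84  1.41] len 1.8
```

```bash
python3 to.py 'b[0,110.7,149]' 'b[0,30.5,60]'|grep -v '^t '
```

```text
box [  2.7 181.6 335.6]
b[0,110.7,149] tool cm [ 7.26 -0.83 18.57] len 20.0
b[0,30.5,60] tool cm [ 0.03 -0.27 11.98] len 12.0
```

```bash
python3 -m creep '[[1.5,-0.2,3.7,0],[1.5,-0.2,3.7,0],[1.5,-0.2,3.7,0],[1.5,-0.2,3.7,0],[1.3,0,3.6,0]]' -1 40>/dev/null
python3 -m creep '[[0,0,0,0],[0,0,0,0],[0,0,0,0],[0,0,0,0],[0,0,0,0]]'>/dev/null
python3 to.py 'b[0,110.7,149]' 'b[0,30.5,60]'
```

```text
t: 21.3
tcp_pos: [570.7, 124.1, 148.7]
eef_rot: [0.276, 0.63, 0.688, -0.231]
contact_force: [0.8, 0.7, -0.1]
width: 85.9
grasp_force: 0.0
t 21.8 tcp [571.5 125.2 151.3] X [-0.053  0.74  -0.67 ] Y [0.994 0.101 0.032] Z [ 0.091 -0.665 -0.741] tilt 42.1 q [-1.07  0.75  0.7   1.74  0.27  1.06 -0.53] F [-0.6  0.2 -1.3] w 85.5 0.0
box [  0.5 110.7 151.3]
b[0,110.7,149] tool cm [ 0.15 -0.06  0.17] len 0.2
b[0,30.5,60] tool cm [ 0.02 -0.29 11.98] len 12.0
```

```bash
python3 -m creep '[[0.1,-0.1,2,0],[0.1,-0.1,3,0],[0,-0.1,3,0],[0,0,2.5,0],[0,0,1.3,0]]'
python3 -m creep '[[0,0,0.3,0],[0,0,0,0],[0,0,0,0],[0,0,0,0],[0,0,0,0]]'
python3 to.py 'b[0,30.5,60]'|tail -2
```

```text
t: 22.3
tcp_pos: [578.4, 45.8, 60.9]
eef_rot: [0.276, 0.63, 0.688, -0.231]
contact_force: [-0.2, 0.1, -0.4]
width: 85.1
grasp_force: 0.0
t: 22.8
tcp_pos: [579.1, 45.8, 59.7]
eef_rot: [0.276, 0.63, 0.688, -0.23]
contact_force: [-1.1, 0.4, -0.5]
width: 85.4
grasp_force: 0.0
box [ 0.2 30.9 59.7]
b[0,30.5,60] tool cm [-0.05 -0.02  0.01] len 0.1
```

```bash
python3 -m creep '[[0,0,0,0],[0,0,0,0],[0,0,0,0],[0,0,0,0],[0,0,0,0]]' 1 40
python3 -m creep '[[-0.1,0,-0.11,0],[-0.3,0,0.27,0],[-0.45,0,0.4,0],[-0.45,0,0.4,0],[-0.3,0,0.27,0]]'
python3 to.py 'b[0,0,62]'|tail -3
```

```text
t: 23.3
tcp_pos: [579.0, 45.2, 59.6]
eef_rot: [0.276, 0.63, 0.688, -0.231]
contact_force: [-2.0, 2.4, 4.9]
width: 45.2
grasp_force: 40.5
t: 23.8
tcp_pos: [580.8, 24.0, 61.0]
eef_rot: [0.276, 0.63, 0.688, -0.231]
contact_force: [0.5, 0.5, -1.3]
width: 44.8
grasp_force: 40.9
t 23.8 tcp [580.8  24.   61. ] X [-0.053  0.739 -0.671] Y [0.995 0.099 0.03 ] Z [ 0.089 -0.666 -0.74 ] tilt 42.2 q [-0.93  0.87  0.69  1.84  0.29  0.79 -0.52] F [ 0.5  0.5 -1.3] w 44.8 40.9
box [-0.3  9.  61. ]
b[0,0,62] tool cm [-0.74  0.03  0.54] len 0.9
```

```bash
python3 -m creep '[[-0.25,0,0.22,0],[-0.22,0,0.2,0],[-0.15,0,0.14,0],[0,0,0,0],[0,0,0,0]]'
python3 to.py 'b[0,0,60]'|tail -3
```

```text
t: 24.3
tcp_pos: [581.7, 16.9, 61.0]
eef_rot: [0.276, 0.63, 0.688, -0.231]
contact_force: [0.6, -0.3, -1.6]
width: 45.0
grasp_force: 40.9
t 24.3 tcp [581.7  16.9  61. ] X [-0.054  0.739 -0.671] Y [0.995 0.1   0.03 ] Z [ 0.09  -0.666 -0.741] tilt 42.2 q [-0.92  0.86  0.69  1.85  0.29  0.78 -0.52] F [ 0.6 -0.3 -1.6] w 45.0 40.9
box [-0.1  1.9 61. ]
b[0,0,60] tool cm [-0.08  0.01  0.2 ] len 0.2
```

```bash
python3 -m creep '[[-0.2,0,0.18,0],[0,0,0,0],[0.07,0,0.07,0],[0.05,0,0.06,0],[0,0,0,0]]'
python3 st.py
python3 -m creep '[[0,0,0,0],[0,0,0,0],[0,0,0,0],[0,0,0,0],[0,0,0,0]]' -1
python3 -m creep '[[0,0,-1,0],[0,0,-2.5,0],[0,0,-4,0],[0,0,-4,0],[0,0,-3,0]]'
python3 - <<'E'
from h import *
P=[]
for n,r in(("scene",(190,300,220,360)),("side",(180,290,250,390))):
    d=robot.snapshot(n);np.savez(f"pics/{n}4.npz",**d);P.append(cv2.resize(d['pixels'][r[0]:r[1],r[2]:r[3],::-1],(400,314),interpolation=cv2.INTER_CUBIC))
cv2.imwrite("pics/i4.png",np.hstack(P))
E
python3 to.py|tail -1
```

```text
t: 24.8
tcp_pos: [582.1, 14.2, 59.6]
eef_rot: [0.276, 0.63, 0.688, -0.231]
contact_force: [-2.5, 2.4, 8.8]
width: 45.0
grasp_force: 41.9
t 24.8 tcp [582.1  14.2  59.6] X [-0.054  0.739 -0.671] Y [0.995 0.1   0.03 ] Z [ 0.09  -0.666 -0.74 ] tilt 42.2 q [-0.92  0.87  0.69  1.85  0.29  0.78 -0.51] F [-2.5  2.4  8.8] w 45.0 41.9
t: 25.3
tcp_pos: [582.0, 14.1, 59.2]
eef_rot: [0.276, 0.63, 0.688, -0.231]
contact_force: [-1.0, 0.1, 0.4]
width: 85.4
grasp_force: 0.0
t: 25.8
tcp_pos: [568.9, 113.0, 168.7]
eef_rot: [0.276, 0.63, 0.689, -0.23]
contact_force: [-1.2, 0.6, 0.1]
width: 85.3
grasp_force: 0.0
box [ -2.1 100.4 169.2]
```

View pics/i4.png

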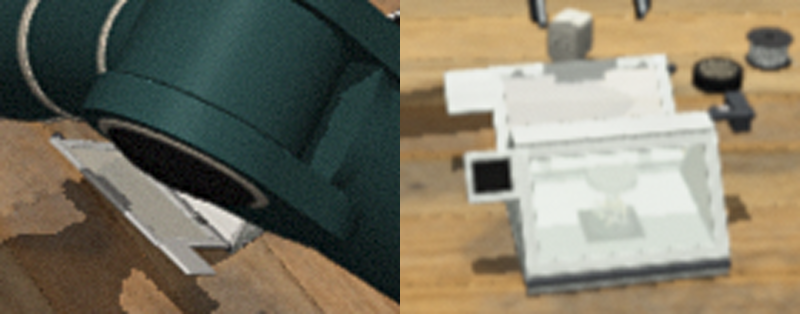

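The side view shows the jar standing upright on the patch, lid at (612,185) and contents at (610,215) in the crop, with the gripper clear. Next I'll close the fingers and shut the outer door along its arc.

```bash
python3 to.py 'b[0,240,170]' 'b[0,187,80]' 'b[0,176,89]' 'b[0,142.5,117]' 'b[0,107.7,127]' 'b[0,70.8,123.5]' 'b[0,53,116.4]' 'b[0,41.9,109.7]' 'b[0,33.9,103.7]'|grep -v '^t '
```

```text
box [ -2.1 100.4 169.2]
b[0,240,170] tool cm [10.33  0.28 -9.38] len 14.0
b[0,187,80] tool cm [ 2.08 -0.33 10.23] len 10.4
b[0,176,89] tool cm [-1.42  0.03  0.07] len 1.4
b[0,142.5,117] tool cm [-4.36  0.08  0.16] len 4.4
b[0,107.7,127] tool cm [-3.26  0.02  1.58] len 3.6
b[0,70.8,123.5] tool cm [-2.51 -0.03  2.73] len 3.7
b[0,53,116.4] tool cm [-0.85 -0.03  1.72] len 1.9
b[0,41.9,109.7] tool cm [-0.38 -0.03  1.24] len 1.3
b[0,33.9,103.7] tool cm [-0.19 -0.02  0.98] len 1.0
```

```bash
python3 -m creep '[[2,0.1,-1.8,0],[3,0.1,-2.7,0],[3,0.1,-2.7,0],[2.3,0,-2.2,0],[0,0,0,0]]' 1 40 >/dev/null
python3 -m creep '[[0.3,0,1.5,0],[0.6,-0.1,3,0],[0.6,-0.1,3,0],[0.6,-0.1,2,0],[0,0,0.7,0]]' >/dev/null
python3 -m creep '[[0,0,0,0],[0,0,0,0],[0,0,0,0],[0,0,0,0],[0,0,0,0]]' 
python3 to.py 'b[0,187,80]'|tail -3
```

```text
t: 27.4
tcp_pos: [563.2, 197.4, 77.8]
eef_rot: [0.276, 0.63, 0.688, -0.23]
contact_force: [0.6, 0.6, -0.3]
width: 0.1
grasp_force: 0.0
t 27.4 tcp [563.2 197.4  77.8] X [-0.054  0.74  -0.671] Y [0.994 0.1   0.031] Z [ 0.09  -0.665 -0.741] tilt 42.2 q [-1.11  0.89  0.64  1.66  0.19  1.06 -0.62] F [ 0.6  0.6 -0.3] w 0.1 0.0
box [ -0.6 183.3  77.8]
b[0,187,80] tool cm [ 0.12  0.07 -0.41] len 0.4
```

```bash
python3 -m creep '[[-1.3,0,-0.3,0],[-1.1,0,0,0],[-1.1,0,0,0],[-1.1,0,0.1,0],[-1.1,0,0.1,0]]' |egrep 'tcp|cont'
python3 -m creep '[[-1.1,0,0.5,0],[-1.1,0,0.5,0],[-1.1,0,0.6,0],[-0.9,0,0.9,0],[-0.8,0,0.9,0]]' |egrep 'tcp|cont'
python3 to.py 'b[0,70.8,123.5]'|tail -2
```

```text
tcp_pos: [566.2, 154.7, 117.2]
contact_force: [0.3, 2.4, -2.7]
tcp_pos: [572.0, 94.7, 124.9]
contact_force: [-0.1, 4.3, -1.2]
box [ -2.   80.3 124.9]
b[0,70.8,123.5] tool cm [-0.61  0.2   0.75] len 1.0
```

Contact is steady at 2-4 N, so the door is following the fingers. Next I'll drive on past shut and press.

```bash
python3 -m creep '[[-0.6,0.1,0.8,0],[-0.5,0.1,0.9,0],[-0.4,0,0.9,0],[-0.2,0,0.6,0],[-0.2,0,0.6,0]]' |egrep 'tcp|cont'
python3 -m creep '[[-0.1,0,0.4,0],[-0.1,0,0.4,0],[-0.1,0,0.3,0],[0,0,0.3,0],[0,0,0,0]]' |egrep 'tcp|cont'
python3 to.py 'b[0,33.9,103.7]'|tail -2
```

```text
tcp_pos: [578.3, 56.4, 109.0]
contact_force: [-1.0, 7.3, 1.7]
tcp_pos: [579.9, 50.0, 103.3]
contact_force: [-43.4, 55.8, 80.5]
box [  1.4  35.  103.3]
b[0,33.9,103.7] tool cm [-0.11 -0.14  0.04] len 0.2
```

```bash
python3 -m creep '[[0,0,-0.5,0],[0,0,-1,0],[0,0,-2,0],[0,0,-3,0],[0,0,-3,0]]' |egrep 'tcp|cont'
python3 - <<'E'
from h import *
P=[]
for n,r in(("scene",(190,300,220,360)),("side",(180,290,250,390))):
    d=robot.snapshot(n);np.savez(f"pics/{n}5.npz",**d);P.append(cv2.resize(d['pixels'][r[0]:r[1],r[2]:r[3],::-1],(400,314),interpolation=cv2.INTER_CUBIC))
cv2.imwrite("pics/i5.png",np.hstack(P))
E
python3 to.py|tail -2
```

```text
tcp_pos: [571.0, 108.1, 172.1]
contact_force: [0.3, 0.1, -0.3]
t 30.0 tcp [572.2 110.9 173.3] X [-0.054  0.741 -0.67 ] Y [0.994 0.103 0.033] Z [ 0.093 -0.664 -0.742] tilt 42.1 q [-1.07  0.71  0.73  1.75  0.29  1.07 -0.5 ] F [ 0.7 -0.3 -0.6] w -0.4 0.0
box [ -0.2  96.4 173.3]
```

View pics/i5.png

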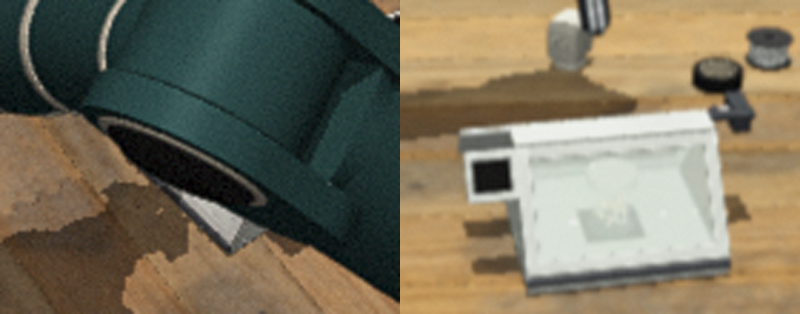

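The side view shows the outer door shut against the bar and holding by itself, with the gripper away and the jar on the patch. The inner side needs the tool leaning the other way, about 27° towards -y, which is enough both for hooking the ear and for gripping the jar under the bar. I'll overreach on the +y side to turn the lean.

```bash
for i in 1 2 3; do python3 -m creep '[[2,-2.8,-3.1,0],[2,-2.8,-3.1,0],[2,-2.8,-3.1,0],[2,-2.8,-3.1,0],[2,-2.8,-3.1,0]]'>/dev/null; python3 st.py; done
python3 to.py '[-20,720,330]' '[-30,820,330]'|grep -v '^t '
```

```text
t 30.5 tcp [411.6 271.7 214.8] X [-0.053  0.739 -0.672] Y [0.995 0.099 0.03 ] Z [ 0.089 -0.667 -0.74 ] tilt 42.3 q [-1.44  0.6   0.69  1.78  0.22  1.34 -0.76] F [1.3 0.3 0.7] w -0.0 0.0
t 31.0 tcp [253.4 435.2 258.1] X [-0.053  0.739 -0.672] Y [0.995 0.099 0.031] Z [ 0.089 -0.667 -0.74 ] tilt 42.3 q [-1.68  0.63  0.61  1.57  0.07  1.65 -0.99] F [ 0.4  0.3 -0. ] w -0.2 0.0
t 31.5 tcp [ 95.3 598.7 301.2] X [-0.053  0.739 -0.672] Y [0.995 0.099 0.031] Z [ 0.089 -0.667 -0.74 ] tilt 42.3 q [-1.8   0.81  0.54  1.13 -0.1   1.98 -1.19] F [0.1 1.5 0.4] w -0.0 0.0
box [-426.4  629.2  301.2]
[-20,720,330] tool cm [  7.63 -10.17 -11.24] len 17.0
[-30,820,330] tool cm [ 7.44 -0.   -6.76] len 10.0
```

```bash
python3 -m creep '[[3.3,-1.6,-3.4,0],[3.3,-1.6,-3.4,0],[3.5,-0.8,-3.3,0],[3.5,-0.4,-3.3,0],[3.6,0,-3.2,0]]'>/dev/null; python3 st.py
python3 -m creep '[[3.9,0,-3,0],[3.9,0,-3,0],[3.9,0,-3,0],[4,0,-2.8,0],[4.1,0,-2.7,0]]'>/dev/null; python3 st.py
```

```text
t 32.0 tcp [ 35.8 695.9 324.2] X [-0.097  0.843 -0.53 ] Y [0.987 0.148 0.054] Z [ 0.124 -0.518 -0.847] tilt 32.2 q [-1.74  0.87  0.34  0.84 -0.08  2.   -1.33] F [-2.5 -0.3 -3.6] w -0.1 0.0
t 32.5 tcp [ 25.5 796.4 332.5] X [-0.081  0.934 -0.348] Y [0.984 0.129 0.119] Z [ 0.156 -0.333 -0.93 ] tilt 21.6 q [-1.71  1.02  0.36  0.48 -0.13  2.   -1.39] F [-1.2  0.9 -1. ] w -0.1 0.0
```

```bash
python3 -m creep '[[4.5,-1.3,-1.5,0],[4.5,-1.3,-1.5,0],[4.5,-1.3,-1.2,0],[4.5,-1.3,-1,0],[4.6,-1.3,-0.8,0]]'>/dev/null; python3 st.py
python3 -m creep '[[4.6,-1.3,-0.5,0],[4.6,-1.3,-0.5,0],[4.7,-1.3,0,0],[4.7,-1.3,0,0],[4.7,-1.3,0,0]]'>/dev/null; python3 st.py
```

```text
t 33.0 tcp [-57.8 877.3 253.8] X [-0.108  0.97  -0.217] Y [0.982 0.138 0.128] Z [ 0.154 -0.2   -0.968] tilt 14.6 q [-1.73  1.3   0.62  0.07 -0.47  2.   -1.52] F [ 1.6 -0.2  0.5] w -0.0 0.0
t 33.5 tcp [-73.6 879.6 230.3] X [-0.114  0.968 -0.224] Y [0.98  0.147 0.132] Z [ 0.161 -0.204 -0.966] tilt 15.1 q [-1.72  1.31 -0.22  0.06  0.36  2.   -1.56] F [ 0.6  0.6 -0. ] w -0.0 0.0
```

```bash
python3 -m creep '[[4.4,0,-2,0],[4.4,0,-2,0],[4.4,0,-2,0],[4.4,0,-2,0],[4.4,0,-2,0]]'>/dev/null; python3 st.py
python3 -m creep '[[4.8,0,-1,0],[4.8,0,-1,0],[4.8,0,-1,0],[4.8,0,-1,0],[4.8,0,-1,0]]'>/dev/null; python3 st.py
```

```text
t 34.0 tcp [-79.  886.4 229.4] X [-0.127  0.972 -0.198] Y [0.978 0.156 0.136] Z [ 0.163 -0.176 -0.971] tilt 13.9 q [-1.7   1.31 -1.06  0.06  1.19  2.   -1.57] F [-0.3  0.7 -0.6] w 0.0 0.0
t 34.5 tcp [-89.8 925.1 204.2] X [-0.147  0.986 -0.078] Y [0.977 0.157 0.142] Z [ 0.152 -0.056 -0.987] tilt 9.3 q [-1.73  1.33 -0.49  0.06  0.63  1.84 -1.57] F [ 0.2 -0.4 -0.6] w 0.3 0.0
```

```bash
for i in 1 2; do python3 -m creep '[[4.8,-0.8,0,0],[4.8,-0.8,0,0],[4.8,-0.8,0,0],[4.8,-0.8,0,0],[4.8,-0.8,0,0]]'>/dev/null; python3 st.py;done
```

```text
t 35.0 tcp [-129.3  965.2  163. ] X [-0.165  0.985  0.052] Y [0.977 0.156 0.146] Z [ 0.135  0.074 -0.988] tilt 8.9 q [-1.79  1.38  0.34  0.06 -0.18  1.65 -1.59] F [ 0.   0.3 -0.5] w 0.1 0.0
t 35.5 tcp [-171.9 1004.9  154.5] X [-0.184  0.961  0.205] Y [0.977 0.157 0.143] Z [ 0.106  0.227 -0.968] tilt 14.5 q [-1.83  1.41  0.79  0.06 -0.63  1.49 -1.61] F [-0.2  0.1  0.2] w -0.3 0.0
```

```bash
for i in 1 2; do python3 -m creep '[[4.6,-0.5,1.5,0],[4.6,-0.5,1.5,0],[4.6,-0.5,1.5,0],[4.6,-0.5,1.5,0],[4.6,-0.5,1.5,0]]'>/dev/null; python3 st.py;done
```

```text
t 36.0 tcp [-191.3 1050.7  117. ] X [-0.197  0.915  0.351] Y [0.978 0.158 0.137] Z [ 0.07   0.37  -0.926] tilt 22.1 q [-1.84  1.47  0.94  0.06 -0.78  1.28 -1.62] F [-0.3  0.5  0.6] w -0.2 0.0
t 36.5 tcp [-213.1 1087.8  122. ] X [-0.205  0.849  0.487] Y [0.978 0.162 0.13 ] Z [ 0.031  0.503 -0.864] tilt 30.2 q [-1.85  1.48  0.99  0.06 -0.83  1.12 -1.64] F [ 1.1  0.8 -0.1] w -0.2 0.0
```

Lean is now 30° towards -y. I'll roll to make the closing axis level while travelling, then go to above the inner door's ear.

```bash
python3 -m creep '[[0,0,-2,0.13],[0,0,-3,0.13],[0,0,-3,0],[0,0,-3,0],[0,0,-3,0]]'>/dev/null
python3 to.py '[280,500,310]' '[469,-2,220]' 'b[-114,-5.7,118]'
```

```text
t 37.0 tcp [-218.4 1020.1  241.4] X [0.02  0.864 0.504] Y [ 0.999 -0.032  0.016] Z [ 0.03   0.503 -0.864] tilt 30.3 q [-2.12  1.18  0.99  0.64 -0.84  1.04 -1.63] F [-0.9  0.8  0.3] w -0.2 0.0
box [-696.6 1079.6  241.4]
[280,500,310] tool cm [-40.48  51.59 -30.58] len 72.4
[469,-2,220] tool cm [-47.52  20.36 -16.91] len 54.4
b[-114,-5.7,118] tool cm [-5.14 -0.15  8.81] len 10.2
```

```bash
for i in 1 2 3; do python3 -m creep '[[-2.7,3.4,-2,0],[-2.7,3.4,-2,0],[-2.7,3.4,-2,0],[-2.7,3.4,-2,0],[-2.7,3.4,-2,0]]'>/dev/null;done
python3 st.py
python3 -m creep '[[-4.3,1.9,-1.5,0],[-4.3,1.9,-1.5,0],[-4.3,1.9,-1.5,0],[-4.3,1.9,-1.5,0],[-4.3,1.9,-1.5,0]]'>/dev/null
python3 to.py '[469,-2,220]' 'b[-114,-5.7,118]'
```

```text
t 38.5 tcp [263.5 516.4 303.3] X [0.021 0.863 0.505] Y [ 0.999 -0.033  0.016] Z [ 0.031  0.505 -0.863] tilt 30.4 q [-2.09  0.15  1.15  2.04 -0.67  0.68 -0.54] F [1.3 0.5 1. ] w 0.1 0.0
t 39.0 tcp [350.6 290.  261. ] X [0.02  0.861 0.508] Y [ 0.999 -0.032  0.015] Z [ 0.03   0.507 -0.861] tilt 30.5 q [-1.79 -0.17  1.24  2.25 -0.44  0.69 -0.25] F [1.2 0.3 0.9] w 0.1 0.0
box [-203.   296.6  261. ]
[469,-2,220] tool cm [-26.99  12.72 -10.92] len 31.8
b[-114,-5.7,118] tool cm [-5.18 -0.14  8.79] len 10.2
```

```bash
python3 -m creep '[[-4,1.9,-1.6,0],[-4,1.9,-1.6,0],[-4,1.9,-1.6,0],[-4,1.9,-1.6,0],[-4,1.9,-1.6,0]]'>/dev/null;python3 st.py
python3 -m creep '[[-3.5,1.6,-1.4,0],[-3.5,1.6,-1.4,0],[0,0,0,0],[0,0,0,0],[0,0,0,0]]'>/dev/null
python3 to.py 'b[-114,-5.7,118]'
```

```text
t 39.5 tcp [420.2 121.7 237.2] X [0.022 0.868 0.496] Y [ 0.999 -0.032  0.013] Z [ 0.028  0.495 -0.868] tilt 29.7 q [-1.12  0.22  1.23  2.19 -0.85  1.09  0.57] F [-0.4  1.9  0.7] w 0.3 0.0
t 40.0 tcp [446.1  57.7 229.1] X [0.02  0.869 0.495] Y [ 0.999 -0.031  0.013] Z [ 0.027  0.495 -0.869] tilt 29.7 q [-0.87  0.35  1.17  2.12 -0.89  1.22  0.75] F [-0.1 -0.4 -0.2] w -0.1 0.0
box [-131.    56.   229.1]
b[-114,-5.7,118] tool cm [-10.64   2.34   6.76] len 12.8
```

```bash
python3 -m creep '[[-1.7,0.8,-1,0],[-1.7,0.8,-1,0],[-1.8,0.8,-0.9,0],[-1.5,0,2.5,0],[-2,0,3.5,0]]'>/dev/null
python3 -m creep '[[0,0,0,0],[0,0,0,0],[0,0,0,0],[0,0,0,0],[0,0,0,0]]'>/dev/null
python3 to.py 'b[-114,-5.7,118]'
python3 - <<'E'
from h import *
P=[]
for n,r in(("scene",(170,320,210,380)),("side",(180,290,250,390))):
    d=robot.snapshot(n);np.savez(f"pics/{n}6.npz",**d);P.append(cv2.resize(d['pixels'][r[0]:r[1],r[2]:r[3],::-1],(400,314),interpolation=cv2.INTER_CUBIC))
cv2.imwrite("pics/i6.png",np.hstack(P))
E
```

```text
t 41.0 tcp [469.8  -3.5 160.6] X [0.019 0.868 0.495] Y [ 0.999 -0.03   0.015] Z [ 0.028  0.495 -0.868] tilt 29.7 q [-0.57  0.56  1.03  2.09 -1.03  1.26  1.01] F [ 0.9 -0.5  0.1] w -0.2 0.0
box [-113.4   -7.3  160.6]
b[-114,-5.7,118] tool cm [-1.98 -0.14  3.77] len 4.3
```

View pics/i6.png

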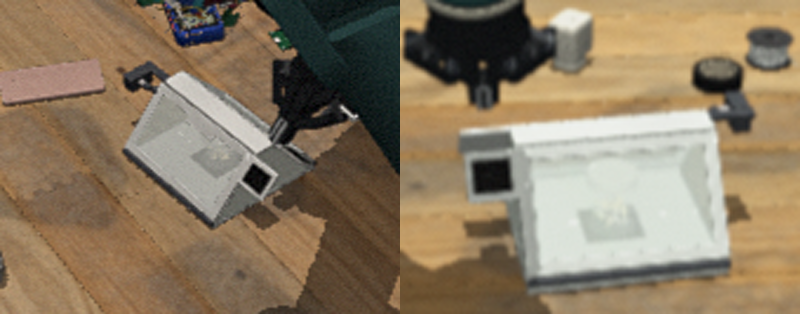

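The views show the closed fingertips above the gap between the ears at the -x end (crop left (290,130), right (485,95)). Both doors are shut and the jar is on the patch. Lowering in behind the ear.

```bash
python3 -m creep '[[-0.7,-0.1,1.3,0],[-0.7,0,1.3,0],[-0.5,0,1,0],[-0.1,0,0.2,0],[0,0,0,0]]'|grep cont
python3 to.py 'b[-114,-5.7,118]'|tail -2
python3 -m creep '[[-0.6,0.1,-0.7,0],[-0.6,0.1,-0.7,0],[-0.6,0.1,-0.8,0],[-0.6,0.1,-0.8,0],[-0.8,0.1,-0.7,0]]'|grep cont
python3 to.py|tail -1
```

```text
contact_force: [0.4, -0.1, 0.8]
box [-114.4   -6.3  116. ]
b[-114,-5.7,118] tool cm [ 0.15  0.03 -0.14] len 0.2
contact_force: [0.5, 0.3, 1.9]
box [-114.7  -53.   134.5]
```

```bash
python3 -m creep '[[-0.9,0.1,-0.6,0],[-1,0.1,-0.7,0],[-1,0.15,-0.6,0],[-1,0.1,-0.5,0],[-1,0.1,-0.5,0]]'|grep cont
python3 -m creep '[[-1,0.1,-0.5,0],[-1,0.1,-0.5,0],[0,0,-2,0],[0,0,-3,0],[0,0,-3,0]]'|grep cont
python3 - <<'E'
from h import *
d=robot.snapshot("side");np.savez("pics/side7.npz",**d);o=load('side5')
for k in(o,d):
    m=(k['pixels'].max(2)<60).astype(np.uint8)[225:310,250:310];n,l,st,c=cv2.connectedComponentsWithStats(m)
    print([(st[i].tolist(),(c[i]+[250,225]).round().tolist()) for i in range(1,n) if st[i][4]>30])
b=np.radians(5.7);B=np.array([[np.cos(b),-np.sin(b),0],[np.sin(b),np.cos(b),0],[0,0,1]]);C=np.array([582,15,0])
for a in(-37,0,45): 
  print(a,proj(d,C+B@np.array([-112,-85-92*np.sin(np.radians(a)),15+92*np.cos(np.radians(a))])).round())
E
python3 to.py|tail -2
```

```text
contact_force: [0.1, -0.2, -0.4]
contact_force: [0.4, -0.4, 0.4]
[([26, 11, 13, 11, 119], [282.0, 241.0])]
[([13, 0, 27, 10, 116], [279.0, 228.0])]
-37 [280. 241.]
0 [283. 247.]
45 [286. 272.]
t 43.15 tcp [ 475.5 -172.   208. ] X [0.021 0.87  0.492] Y [ 0.999 -0.034  0.017] Z [ 0.031  0.492 -0.87 ] tilt 29.5 q [-0.23  0.63  1.05  1.87 -0.9   1.48  1.15] F [ 0.2 -3.9  5.9] w -0.1 0.0
box [-124.5 -175.5  208. ]
```

```bash
python3 - <<'E'
from h import *
d=load('side7');o=load('side5')
b=np.radians(5.7);B=np.array([[np.cos(b),-np.sin(b),0],[np.sin(b),np.cos(b),0],[0,0,1]]);C=np.array([582,15,0])
df=np.abs(d['pixels'].astype(int)-o['pixels']).max(2)
P=lambda x,s,a:proj(d,C+B@np.array([x,-85-s*np.sin(np.radians(a)),15+s*np.cos(np.radians(a))])).round().astype(int)
for nm,x,s in(('topedge',0,112),('topedge',60,112),('ear',-112,92),('ear rim',-112,112)):
  for a in(-37,0,45,49):
    u,v=P(x,s,a);print(nm,x,a,(u,v),'old',o['pixels'][v-1:v+2,u-1:u+2].mean((0,1)).round(),'new',d['pixels'][v-1:v+2,u-1:u+2].mean((0,1)).round(),df[v-2:v+3,u-2:u+3].mean().round())
s=robot.read_state();print(s['contact_force'])
E
```

```text
topedge 0 -37 (np.int64(324), np.int64(230)) old [211. 215. 207.] new [131. 128. 114.] 81.0
topedge 0 0 (np.int64(330), np.int64(236)) old [202. 209. 199.] new [145. 147. 136.] 68.0
topedge 0 45 (np.int64(337), np.int64(266)) old [219. 225. 216.] new [238. 240. 236.] 20.0
topedge 0 49 (np.int64(337), np.int64(269)) old [216. 220. 212.] new [213. 217. 211.] 29.0
topedge 60 -37 (np.int64(348), np.int64(228)) old [207. 210. 203.] new [120. 120. 111.] 82.0
topedge 60 0 (np.int64(355), np.int64(234)) old [189. 194. 182.] new [123. 120. 102.] 85.0
topedge 60 45 (np.int64(362), np.int64(264)) old [212. 217. 209.] new [184. 186. 174.] 37.0
topedge 60 49 (np.int64(363), np.int64(267)) old [212. 215. 207.] new [172. 176. 168.] 49.0
ear -112 -37 (np.int64(280), np.int64(241)) old [24. 24. 22.] new [167. 145. 110.] 144.0
ear -112 0 (np.int64(283), np.int64(247)) old [121. 124. 118.] new [189. 160. 113.] 103.0
ear -112 45 (np.int64(286), np.int64(272)) old [86. 71. 51.] new [166. 146. 116.] 82.0
ear -112 49 (np.int64(287), np.int64(275)) old [128. 102.  72.] new [112. 111. 104.] 76.0
ear rim -112 -37 (np.int64(280), np.int64(233)) old [180. 184. 176.] new [63. 65. 65.] 103.0
ear rim -112 0 (np.int64(283), np.int64(239)) old [23. 23. 22.] new [172. 145. 106.] 133.0
ear rim -112 45 (np.int64(287), np.int64(270)) old [102.  85.  63.] new [169. 142. 106.] 59.0
ear rim -112 49 (np.int64(287), np.int64(274)) old [103.  84.  61.] new [146. 145. 135.] 80.0
[ 0.1734163  -3.93806923  5.90167176]
```

The inner door reads open: its top edge is now at about (337,266), where 1.5 rad predicts it, and the ear has left its shut position at (280,241). Next is the jar.

```bash
python3 to.py 'b[-9,-67.5,153]' 'b[0,-14,57]'|tail -2
```

```text
b[-9,-67.5,153] tool cm [ 7.85  9.92 10.96] len 16.7
b[0,-14,57] tool cm [-1.000e-02  2.000e-02  1.103e+01] len 11.0
```

```bash
python3 -m creep '[[1.5,1.9,2.1,0],[2,2.5,2.8,0],[2,2.5,2.8,0],[1.5,2,2.1,0],[0.9,1,1.2,0]]' -1 40 |grep cont
python3 -m creep '[[0,0,0,0],[0,0,1,0],[0,0,2.5,0],[0,0,2.5,0],[0,0,1,0]]' |grep cont
python3 to.py 'b[0,-14,57]'
```

```text
contact_force: [0.2, 0.1, 0.1]
contact_force: [0.5, -0.1, 0.0]
t 44.15 tcp [579.7 -12.9  85. ] X [0.022 0.868 0.495] Y [ 0.999 -0.032  0.012] Z [ 0.026  0.495 -0.869] tilt 29.7 q [-0.38  0.8   0.82  1.85 -1.15  1.25  1.  ] F [ 0.5 -0.1  0. ] w 85.7 0.0
box [ -5.1 -27.5  85. ]
b[0,-14,57] tool cm [-0.17  0.29  3.13] len 3.2
```

```bash
python3 -m creep '[[-0.1,0.2,1,0],[-0.1,0.1,1,0],[0,0,0.7,0],[0,0,0.4,0],[0,0,0,0]]' |grep cont
python3 to.py 'b[0,-14,57]'|tail -2
```

```text
contact_force: [-0.4, 0.3, 0.4]
box [  1.  -14.7  58.3]
b[0,-14,57] tool cm [-0.02 -0.11  0.14] len 0.2
```

```bash
python3 -m creep '[[0.17,0,0.15,0],[0.17,-0.05,0.15,0],[0,0,0,0],[0,0,0,0],[0,0,0,0]]' |grep cont
python3 to.py|tail -1
python3 -m creep '[[0,0,0,0],[0,0,0,0],[0,0,0,0],[0,0,0,0],[0,0,0,0]]' 1 40
python3 to.py|tail -1
```

```text
contact_force: [0.9, -6.1, -10.2]
box [  0.9 -11.6  57.2]
t: 45.65
tcp_pos: [584.3, 4.9, 58.1]
eef_rot: [-0.174, 0.693, 0.674, 0.189]
contact_force: [-1.1, -1.8, 5.6]
width: 45.1
grasp_force: 40.5
box [  1.3 -10.3  58.1]
```

```bash
python3 -m creep '[[0.07,0,-0.13,0],[-0.5,0.07,-0.28,0],[-0.9,0.14,-0.5,0],[-0.9,0.14,-0.5,0],[-0.9,0.14,-0.5,0]]'|egrep 'cont|wid|grasp'
python3 -m creep '[[-0.6,0.08,-0.35,0],[-0.1,0,0,0],[0,0,0,0],[0,0,0,0],[0,0,0,0]]'|egrep 'cont|wid|grasp'
python3 to.py|tail -2
```

```text
contact_force: [-0.4, -0.0, -0.5]
width: 45.0
grasp_force: 41.6
contact_force: [0.0, 0.1, -1.4]
width: 45.2
grasp_force: 41.6
t 46.65 tcp [588.4 -39.2  58.2] X [0.02  0.868 0.495] Y [ 0.999 -0.03   0.013] Z [ 0.027  0.495 -0.869] tilt 29.7 q [-0.28  0.84  0.74  1.81 -1.14  1.22  1.03] F [ 0.   0.1 -1.4] w 45.2 41.6
box [  1.  -54.5  58.2]
```

```bash
python3 -m creep '[[0.7,0,-1.2,0],[1.5,0,-2.6,0],[1.8,0.1,-3.1,0],[1.4,0.1,-2.5,0],[0.5,0,-1,0]]'|egrep 'cont|wid'
python3 -m creep '[[-1.5,0.2,-0.9,0],[-3.2,0.5,-1.8,0],[-3.6,0.5,-2,0],[-3.6,0.5,-2,0],[-3,0.5,-1.7,0]]'|egrep 'cont|wid'
python3 -m creep '[[-2.2,0.4,-1.3,0],[-1.1,0.1,-0.6,0],[0,0,0,0],[0,0,0,0],[0,0,0,0]]'|egrep 'cont|wid'
python3 to.py '[609,-249,178]' '[609,-249,57]'
```

```text
contact_force: [-0.5, 0.7, -1.4]
width: 45.1
contact_force: [1.4, -0.3, -1.5]
width: 44.7
contact_force: [-1.1, -0.4, -1.8]
width: 45.0
t 48.15 tcp [ 609.7 -248.2  177.7] X [0.019 0.868 0.496] Y [ 0.999 -0.029  0.014] Z [ 0.026  0.495 -0.868] tilt 29.7 q [ 0.03  0.85  0.84  1.46 -0.96  1.56  1.03] F [-1.1 -0.4 -1.8] w 45.0 41.6
box [   1.4 -264.7  177.7]
[609,-249,178] tool cm [-0.05 -0.06 -0.07] len 0.1
[609,-249,57] tool cm [-6.   -0.16 10.51] len 12.1
```

```bash
python3 -m creep '[[-1,0,1.8,0],[-1.6,-0.1,2.8,0],[-1.6,0,2.7,0],[-1.1,-0.1,2,0],[-0.4,0,0.7,0]]'|egrep 'cont|tcp'
python3 -m creep '[[-0.15,0,0.25,0],[-0.1,0,0.15,0],[-0.05,0,0.1,0],[-0.05,0,0.1,0],[0,0,0,0]]'|egrep 'cont|tcp'
```

```text
tcp_pos: [608.1, -248.5, 59.7]
contact_force: [0.9, 0.1, -0.9]
tcp_pos: [609.2, -250.0, 56.0]
contact_force: [0.2, 0.1, -1.2]
```

```bash
python3 -m creep '[[-0.05,0,0.09,0],[0,0,0,0],[0,0,0,0],[-0.03,0,0.05,0],[0,0,0,0]]'|egrep 'cont|tcp'
python3 to.py|tail -2
```

```text
tcp_pos: [609.1, -249.9, 54.2]
contact_force: [-0.4, 0.2, 3.5]
t 49.65 tcp [ 609.1 -249.9   54.2] X [0.02  0.869 0.495] Y [ 0.999 -0.031  0.014] Z [ 0.027  0.495 -0.869] tilt 29.7 q [ 0.07  1.    0.76  1.5  -1.05  1.42  1.14] F [-0.4  0.2  3.5] w 44.6 42.0
box [   0.6 -266.3   54.2]
```

```bash
python3 -m creep '[[0,0,0,0],[0,0,0,0],[0,0,0,0],[0,0,0,0],[0,0,-0.7,0]]' -1|egrep 'cont|wid'
python3 -m creep '[[0,0,-2,0],[0,0,-3,0],[0,0,-4,0],[0,0,-3,0],[0,0,-2,0]]'|egrep 'cont|tcp'
python3 - <<'E'
from h import *
for n in('scene','side'):
    d=robot.snapshot(n);np.savez(f"pics/{n}8.npz",**d)
    u,v=proj(d,[608,-241,62]).astype(int);g=d['pixels'];print(n,(u,v))
    m=((g.min(2)>130)&(g.max(2).astype(int)-g.min(2)<30)).astype(np.uint8)[v-22:v+22,u-22:u+22]
    k,l,st,c=cv2.connectedComponentsWithStats(m)
    for i in range(1,k):
        if 40<st[i][4]<900: print(st[i],(c[i]+[u-22,v-22]).round(1),onz(d,*(c[i]+[u-22,v-22]),60).round(1))
E
python3 to.py 'b[-75,-235,175]' 'b[-70,-183,83]' 'b[-70,-172.5,92]' 'b[-70,-140,119]' 'b[-70,-106,129.5]' 'b[-70,-78,128.7]' 'b[-70,-51.3,120]' 'b[-70,-40.4,113.6]'
```

```text
contact_force: [0.3, 0.8, -0.1]
width: 85.4
tcp_pos: [604.6, -325.4, 185.5]
contact_force: [-0.2, 0.0, -0.5]
scene (np.int64(365), np.int64(194))
[ 16  17  28  16 139] [367.7 194.8] [ 604.2 -245.3   60. ]
[  0  23  21  21 200] [349.9 208.8] [ 586.  -162.3   60. ]
side (np.int64(345), np.int64(302))
[  0  16  44  18 379] [346.4 303.9] [ 610.2 -242.2   60. ]
t 50.75 tcp [ 604.7 -326.   185.7] X [0.021 0.87  0.492] Y [ 0.999 -0.033  0.017] Z [ 0.031  0.491 -0.871] tilt 29.5 q [ 0.16  0.91  0.84  1.33 -0.95  1.64  1.06] F [ 0.5 -0.9  0.7] w 85.1 0.0
box [ -11.3 -341.5  185.7]
b[-75,-235,175] tool cm [ 8.   -7.74  5.6 ] len 12.5
b[-70,-183,83] tool cm [ 0.02 -0.35 10.57] len 10.6
b[-70,-172.5,92] tool cm [ 1.35 -0.12 -0.27] len 1.4
b[-70,-140,119] tool cm [ 4.14 -0.39 -0.77] len 4.2
b[-70,-106,129.5] tool cm [ 3.45 -0.43  0.74] len 3.6
b[-70,-78,128.7] tool cm [ 2.38 -0.37  1.43] len 2.8
b[-70,-51.3,120] tool cm [ 1.88 -0.37  2.05] len 2.8
b[-70,-40.4,113.6] tool cm [ 0.63 -0.15  1.09] len 1.3
```

The jar's lid shows at about (606,-243), z≈60, so it is standing in the tray. Now shutting the inner door.

```bash
python3 -m creep '[[1.6,-1.5,0.6,0],[2.2,-2.1,1.5,0],[2.2,-2.1,1.5,0],[1.6,-1.6,1.5,0],[0.4,-0.5,0.5,0]]' 1 40|grep cont
python3 -m creep '[[0,0,1.5,0],[0,-0.1,3,0],[0,-0.1,3,0],[0,-0.1,2,0],[0,0,0.5,0]]' |grep cont
python3 -m creep '[[0,0,0,0],[0,0,0,0],[0,0,0,0],[0,0,0,0],[0,0,0,0]]' |grep cont
python3 to.py 'b[-70,-183,83]'|tail -3
```

```text
contact_force: [1.1, 0.1, -0.3]
contact_force: [0.3, -0.6, 0.9]
contact_force: [-0.4, -1.0, 0.7]
t 52.25 tcp [ 530.1 -173.9   85.1] X [0.02  0.869 0.495] Y [ 0.999 -0.031  0.014] Z [ 0.028  0.494 -0.869] tilt 29.7 q [-0.08  0.82  0.81  1.8  -1.02  1.33  1.19] F [-0.4 -1.   0.7] w 0.1 0.6
box [ -70.4 -182.8   85.1]
b[-70,-183,83] tool cm [-0.12  0.04  0.17] len 0.2
```

```bash
python3 -m creep '[[0.8,0,0,0],[1.1,-0.1,-0.2,0],[1.2,-0.1,-0.3,0],[1.2,-0.1,-0.3,0],[1.1,-0.1,0,0]]'|egrep 'cont|tcp'
python3 -m creep '[[1.1,-0.1,0.2,0],[1.1,-0.1,0.3,0],[1,-0.1,0.4,0],[0.8,-0.1,0.5,0],[0.8,-0.1,0.5,0]]'|egrep 'cont|tcp'
python3 -m creep '[[0.7,-0.1,0.5,0],[0.6,-0.1,0.6,0],[0.6,-0.1,0.7,0],[0.6,-0.1,0.7,0],[0.2,0,0.4,0]]'|egrep 'cont|tcp'
python3 to.py 'b[-70,-40.4,113.6]'|tail -2
```

```text
tcp_pos: [526.9, -129.3, 119.4]
contact_force: [0.7, -1.3, -0.2]
tcp_pos: [523.2, -78.2, 125.3]
contact_force: [-0.1, 0.1, 0.2]
tcp_pos: [520.4, -40.1, 113.1]
contact_force: [-0.0, -0.6, -0.8]
box [-66.7 -48.7 113.1]
b[-70,-40.4,113.6] tool cm [ 0.71 -0.43  0.35] len 0.9
```

```bash
python3 -m creep '[[0.2,0,0.45,0],[0,0,0,0],[0,0,0,0],[0,0,0,0],[0,0,0,0]]'|egrep 'cont|tcp'
python3 - <<'E'
from h import *
d=robot.snapshot("side");o=load('side5');m=(d['pixels'].max(2)<60).astype(np.uint8)[225:310,250:300];n,l,st,c=cv2.connectedComponentsWithStats(m)
print([(st[i].tolist(),(c[i]+[250,225]).round().tolist()) for i in range(1,n) if st[i][4]>30])
for u,v in((348,228),(324,230),(337,266),(280,241)): print((u,v),o['pixels'][v-1:v+2,u-1:u+2].mean().round(),d['pixels'][v-1:v+2,u-1:u+2].mean().round())
E
```

```text
tcp_pos: [520.9, -37.5, 110.8]
contact_force: [0.1, 0.0, -0.4]
[([25, 0, 25, 15, 186], [290.0, 229.0]), ([26, 11, 13, 11, 117], [282.0, 241.0])]
(348, 228) 207.0 211.0
(324, 230) 211.0 215.0
(337, 266) 220.0 224.0
(280, 241) 23.0 23.0
```

The ear is back at (282,241) with the same size as when shut, so the inner door is closed. I'll retreat, check once more and hand in.

```bash
python3 -m creep '[[0,0,-1.5,0],[0,0,-3,0],[0,0,-4,0],[0,0,-4,0],[0,0,-3,0]]'|egrep 'cont|tcp'
python3 -m creep '[[0,0,0,0],[0,0,0,0],[0,0,0,0],[0,0,0,0],[0,0,0,0]]'|egrep 't:|cont'
python3 - <<'E'
from h import *
d=robot.snapshot("side");o=load('side5');p=load('side0')
m=(d['pixels'].max(2)<60).astype(np.uint8)[225:310,250:300];n,l,st,c=cv2.connectedComponentsWithStats(m)
print([(st[i].tolist(),(c[i]+[250,225]).round().tolist()) for i in range(1,n) if st[i][4]>30])
# outer door still shut: compare outer-door area, and bystanders, with earlier pictures
for nm,q,(x0,x1,y0,y1) in(('outer ear',o,(266,284,224,231)),('roof',o,(290,360,218,226)),('adapter',p,(300,320,180,200)),('tape',p,(350,372,198,214)),('board',p,(390,415,304,326))):
    print(nm,np.abs(d['pixels'][y0:y1,x0:x1].astype(int)-q['pixels'][y0:y1,x0:x1]).mean().round(1))
print(robot.job_done())
E
```

```text
tcp_pos: [516.3, -116.2, 248.4]
contact_force: [-0.3, -0.5, 0.3]
t: 55.3
eef_rot: [-0.174, 0.693, 0.674, 0.188]
contact_force: [0.2, -0.3, 0.1]
[([26, 11, 13, 11, 116], [282.0, 241.0])]
outer ear 19.0
roof 22.4
adapter 110.0
tape 8.2
board 8.1
the job is handed in; nothing more can be done
None
```

I handed the job in at t ≈ 55 s: the jar stands in the clean tray and the camera readings show both doors shut, but I could not confirm the adapter (last check was inconclusive, though the arm worked well clear of it), and the force pressing the outer door reached about 107 N against the 120 N limit.

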